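# Wind the shoe-polish timer without letting it spin

### The job

Start the small free-standing timer for the polish to soak in: wind its knob clockwise right up to the end stop, then turn it back until the pointer is on the long thick mark in the middle of the scale, and let go. The timer is light and its knob stiff, so press the timer firmly down onto the shelf through its knob while you turn, enough that it neither spins nor slides but never harder than about 2 kg. Leave the tins, ashtray and scraper where they are.

Things in the scene. Friction and masses are not known exactly. Their poses are not given: they have to be found in the camera images.
- timer: white plastic wind-up timer, a rounded square block 90 x 90 mm, top face 40 mm above the shelf, loose on four small smooth feet (24 mm in x and y from its centre). Mass about 0.22 kg, friction about 0.6, both varying. Origin: centre of its underside. Scale of short ticks on top, with one long thick mark on its +x axis. It must stay within 15 mm and 20 degrees
- timer_knob (a joint): knob angle in rad, grows clockwise seen from above, 0 to 1.6 with hard end stops (a steel stud marks 1.6); 0.8 = pointer on the long thick mark. Starts at 0.1 to 0.45. Stiff: 0.18 N m of friction, so an unpressed timer spins with it; 10 to 20 N of press keeps it still. Stays where left. The pointer's direction in the timer's frame is 0.8 minus this, anticlockwise from +x
- knob_grip (a point): point on the knob's upright turning axis (middle of the timer), 60 to 64 mm above the shelf, 15 mm above the knob's disc, 9 mm below the bar's top. The knob is loose: 4 mm of up-and-down play, starts anywhere in it and moves down under about 1 N; only once bottomed does a push on it press the timer onto the shelf
- knob_pointer (a point): tip of the bar's pointed end, 28 mm from the axis; a white line on the bar's top runs to it. The grey knob is a flat disc of 32 mm radius, upper face 45 mm above the shelf when bottomed (up to 49 before), with an upright bar across it, 12 mm thick, 24 mm high, reaching 24 mm from the axis at the blunt end. Disc and bar turn together
- timer_mark (a point): the long thick raised mark, 11 x 5 mm, on the timer's top face, 39 mm from the centre along the timer's +x, 43 mm above the shelf
- shelf_top: the grey powder-coated steel shelf the robot and all the things stand on, top at z = 0; the load pressed onto it by the timer must stay below 28 N including the timer's weight
- tin_low: lower of two stacked flat round polish tins, 75 mm diameter, 26 mm high; origin under its centre
- tin_top: upper tin of the stack, same size
- ashtray: empty round glass ashtray, 110 mm wide, 30 mm high; origin under its centre
- scraper: flat blue silicone shoe scraper, 133 mm long in its x, blade 50 mm wide, 12 mm high; origin under it, near the middle
There are look-alikes about, which are no part of the job. Of the things that look like the timer, the smallest one is meant.

How it is judged:
By the outcome, as a careful person would: the job done as asked, in the order asked, and still so for the second after the job is handed in, with the robot touching nothing.
It also fails if it takes over 70 s, if anything falls off the work surface, if the arm or the gripper's body presses on something with over 40 N, if the wrist force passes 120 N, or if a joint passes its speed limit or range.

### The arm

A 6-joint arm with a two-finger parallel gripper is mounted at the origin on the work surface. World frame = base frame: x ahead of the robot, y to its left, z up, the work surface at z = 0. Lengths are in m, angles in rad, forces in N, time in s.
With the tool pointing down it reaches from about 0.375 to 0.975 m from the base axis. Payload 3.8 kg.
Tool frame: the origin (TCP) lies between the finger pads; the fingertips stand 11 mm ahead of it and the grasp point (between the pads) lies 8 mm behind it; x points along the fingers, z is the direction in which the jaws open and shut, and the axes are right-handed (so a half turn about x gives the same grasp; the last joint's range is limited). The gripper opens to 85 mm and grips with 20 to 120 N. Pads are 22 mm wide; open, the fingers measure 114 mm over their backs; the gripper's body (76 mm by 85 mm) begins 54 mm behind the grasp point. The pads swing forward as they close: fully open they stand 13 mm farther back than shut.
Start: joints at [1.083, 0.264, 1.604, -0, 1.274, -0.037], TCP at [0.294, 0.608, 0.242] pointing down, gripper open.
Joint ranges: [-2.63, 2.63], [-0.94, 2.18], [0.31, 2.57], [-1.31, 4.45], [0, 2.66], [-2.55, 2.55]. Speed limits (rad/s): [2.57, 2.57, 3.14, 3.14, 3.14, 3.14].

### API

Orientations are given as a rotation vector (axis times angle).
In Python, from workcell import bot gives the robot as it stands.
- The arm moves only by the tool step_arm, never from a script. Its argument "targets" is one flat list of numbers, 7 for each row, row after row: the shift along the tool's x, y, z in m, then the turn, a rotation vector about the tool's x, y, z in degrees, then the closure in counts, from 0 (fully open) to 255 (shut). A call has 1 to 20 rows; each row is the pose to reach, as a shift and turn from the pose commanded when the call began, along the tool's axes at that moment; what a row does not reach only later rows make up. A row lasts 1/8 s, in which the tool goes at most 62.5 mm and 10.7 degrees, less where a joint would pass 70% of its speed; a pose out of reach is approached as far as the arm can. A call with a gripper value outside its range is refused whole. The fingers move at their own pace and stop on an object; "squeeze" is the grip in N (left out, the last holds). Time passes only in rows, so rows that repeat a pose let the fingers close. It gives the time, the measured TCP pose, the force and the opening at its end, in the units of the state.
- bot.read_state(): the state, without advancing time (a new reading comes with each control period).
- bot.read_camera(name): name is "scene" or "top"; returns a dict with "frame" (400x640x3 uint8, red, green, blue), "depth" (400x640 float32, m along the optical axis (not along the pixel's ray), 0 where there is no reading), "fx", "fy", "cx", "cy" (pixels), "rvec" (rotation vector, rad) and "tvec" (3), from world to camera coordinates, as OpenCV has them. Camera axes: x right, y down, z forward; pixel columns grow to the right and rows downward; lengths in m; the calibration is good to about 2 mm. A picture is of the moment at which its call begins.
- bot.finish_job(): hands the job in, once; it reports no verdict.
The state is a dict: "time": time; "q": joint angles; "joint_vel": joint speeds; "joint_torque": joint torques, N m; "tool_pos": TCP position; "tcp_rot": TCP orientation; "wrist_force": force on the tool from outside, world axes, zero at the start; "torque": the same for the moment, N m; "width": opening from 0.0 (shut) to 1.0 (fully open).
Only numpy, scipy, OpenCV 4.12 (cv2) and the standard library are available. Lean on these libraries where they do the work, as an engineer would, in place of code of your own. Each camera call takes 0.05 s, during which the arm holds its last target.

## Working session

There is one attempt and no reset: what is moved stays moved. The work goes in short steps, Python scripts to look and compute and a tool call to move; the robot and the scene stay as the last step left them, time stands still between calls to the robot, and variables do not carry over. Pictures are saved under pics/ and viewed, and the job is handed in when it is done.

Besides the shell and the picture viewer there is one more tool, called after ">>>" in YAML: its name, and indented under it one key for each argument. step_arm: Moves the arm, as the interface text tells. Its arguments: {"type":"object","properties":{"targets":{"type":"array","items":{"type":"number"}},"squeeze":{"type":"number"}},"required":["targets"]}

```bash
mkdir -p pics; ls; python3 - <<'E'
from workcell import bot
import cv2,numpy as np,pickle
s=bot.read_state();print({k:np.round(v,4) for k,v in s.items()})
for n in("scene","top"):
    c=bot.read_camera(n);pickle.dump(c,open(f'{n}0.pkl','wb'))
    cv2.imwrite(f'pics/{n}0.png',c['frame'][:,:,::-1]);print(n,c['fx'],c['cx'],c['cy'],c['rvec'],c['tvec'])
E
```

```text
pics
{'time': np.float64(0.0), 'q': array([ 1.0831,  0.2648,  1.6054, -0.    ,  1.2737, -0.0369]), 'joint_vel': array([ 0.0002, -0.0001,  0.0015, -0.0012,  0.0003,  0.0003]), 'joint_torque': array([ 8.00000e-04, -5.15102e+01, -3.67318e+01, -3.00000e-04,
        1.30000e-02, -0.00000e+00]), 'tool_pos': array([0.2938, 0.6069, 0.241 ]), 'tcp_rot': array([-0.8723,  1.3914,  0.8704]), 'wrist_force': array([0.1257, 0.8352, 0.0731]), 'torque': array([-0.0036,  0.0418, -0.0036]), 'width': np.float64(0.9974)}
scene 449.49083590106585 319.7025913639444 199.02716486690267 [ 0.66190972  2.5861468  -1.24326769] [ 0.48405909 -0.09933264  1.21951699]
top 459.3965309142321 312.4097790255571 194.1650715423085 [ 2.19633654 -2.15328677  0.11478746] [-0.01541991  0.55201695  0.99923569]
```

View pics/scene0.png

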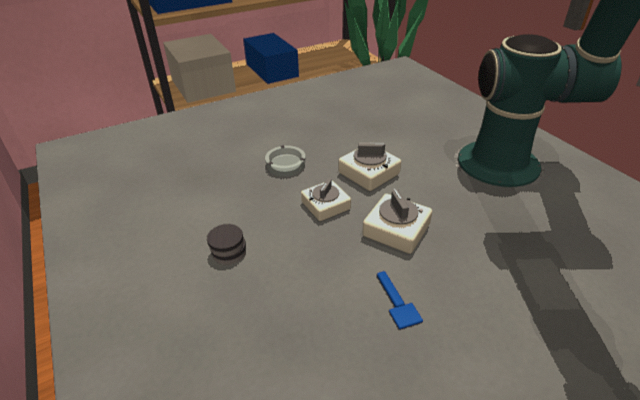

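View pics/top0.png

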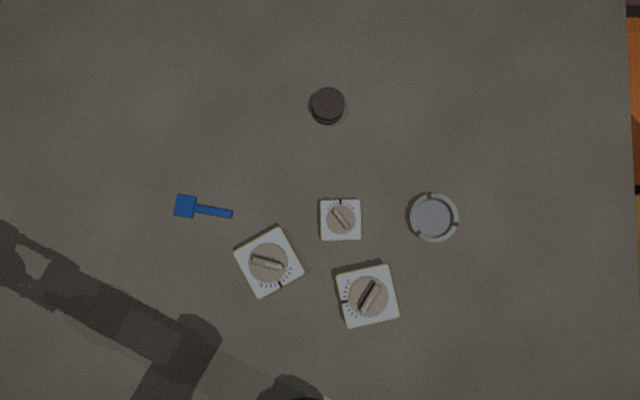

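Three timers show up in the top view, at (341,220), (268,263) and (368,296). The one at (341,220) is about 42 px wide and the others about 55, so it fits "smallest". I'll confirm it in an enlarged crop and measure it.

```bash
cat > h.py <<'E'
import cv2,numpy as np,pickle
from scipy.spatial.transform import Rotation as Ro
def ray(c,u,v,z):
    R=Ro.from_rotvec(np.ravel(c['rvec'])).as_matrix();t=np.ravel(c['tvec'])
    o=-R.T@t;d=R.T@np.array([(u-c['cx'])/c['fx'],(v-c['cy'])/c['fy'],1.])
    return o+d*(z-o[2])/d[2]
def proj(c,p):
    K=np.array([[c['fx'],0,c['cx']],[0,c['fy'],c['cy']],[0,0,1.]])
    return cv2.projectPoints(np.array(p,float).reshape(-1,1,3),np.ravel(c['rvec']),np.ravel(c['tvec']),K,None)[0].reshape(-1,2)
def crop(c,x0,y0,w,h,s,fn):
    f=c['frame'][y0:y0+h,x0:x0+w,::-1];f=cv2.convertScaleAbs(f,alpha=1.3)
    cv2.imwrite(fn,cv2.resize(f,None,fx=s,fy=s,interpolation=cv2.INTER_CUBIC))
E
python3 - <<'E'
from h import *
c=pickle.load(open('top0.pkl','rb'));s=pickle.load(open('scene0.pkl','rb'))
crop(c,310,190,64,60,9,'pics/ct0.png');crop(s,290,165,75,65,8,'pics/cs0.png')
g=cv2.cvtColor(c['frame'],cv2.COLOR_RGB2HSV)
m=((g[:,:,2]>150)&(g[:,:,1]<60)).astype(np.uint8)
f=c['frame'];print(f[203,325],f[237,355],f[220,350],f[190,300])
m=cv2.morphologyEx((f.min(2)>f[190,300].max()+50).astype(np.uint8),cv2.MORPH_CLOSE,np.ones((3,3)))
for k in cv2.findContours(m,cv2.RETR_EXTERNAL,cv2.CHAIN_APPROX_NONE)[0]:
    if cv2.contourArea(k)>300:
        r=cv2.minAreaRect(k);b=cv2.boxPoints(r)
        P=np.array([ray(c,*p,.04)[:2] for p in b])
        print(np.round(r[0],1),np.round(r[1],1),'ctr',P.mean(0).round(4),'sides',np.linalg.norm(P-np.roll(P,1,0),axis=1).round(4),'ang',np.degrees(np.arctan2(*(P[1]-P[0])[::-1])).round(1))
E
```

```text
[139 144 149] [136 143 145] [117 111 100] [93 90 82]
```

View pics/ct0.png

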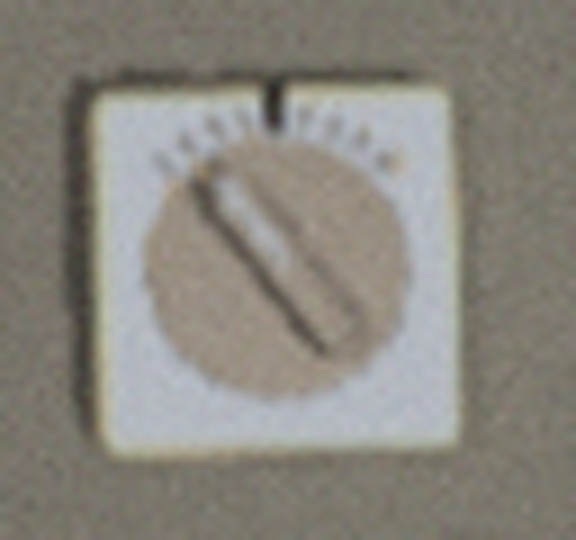

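View pics/cs0.png

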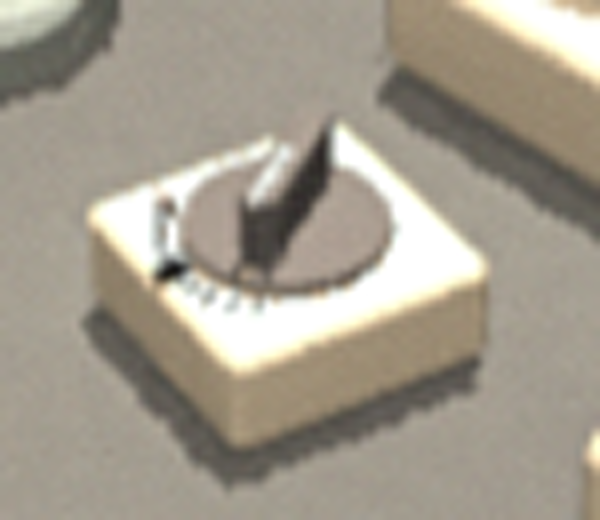

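The crop shows the smallest timer, with its long black mark at the top (crop 275,105) and the bar's white line running to the pointed end at upper left (crop 220,175). Next I'll measure its pose.

```bash
cat >> h.py <<'E'
def meas(c,box=(310,190,64,60),verb=True):
    x0,y0,w,h=box;f=c['frame'].astype(int)
    m=((f[:,:,2]>=f[:,:,0]+0)&(f.min(2)>115)).astype(np.uint8)
    mm=np.zeros_like(m);mm[y0:y0+h,x0:x0+w]=m[y0:y0+h,x0:x0+w]
    mm=cv2.morphologyEx(mm,cv2.MORPH_OPEN,np.ones((2,2)))
    k=np.vstack([q for q in cv2.findContours(mm,cv2.RETR_EXTERNAL,cv2.CHAIN_APPROX_NONE)[0] if cv2.contourArea(q)>40])
    r=cv2.minAreaRect(k);b=cv2.boxPoints(r)
    P=np.array([ray(c,*p,.04)[:2] for p in b])
    print('rect',np.round(r[0],1),np.round(r[1],1),'ctr',P.mean(0).round(4),'sides',np.linalg.norm(P-np.roll(P,1,0),axis=1).round(4),'ang',np.degrees(np.arctan2(*(P[1]-P[0])[::-1])).round(1))
    return P.mean(0)
E
python3 - <<'E'
from h import *
c=pickle.load(open('top0.pkl','rb'))
meas(c); meas(c,(230,222,75,80)); meas(c,(330,258,75,75))
def px(x,y): return 310+(x+.5)/9-.5,190+(y+.5)/9-.5
print('mark',ray(c,*px(275,105),.043))
for n,p,z in(('disc ctr',(278,267),.047),):print(n,ray(c,*px(*p),z))
# white line ends
print('tip',ray(c,*px(222,178),.071),'blunt',ray(c,*px(342,330),.071))
# depth near
d=c['depth'];
for (u,v) in((325,203),(341,218),(350,220),(336,230),(300,195)):
    R=Ro.from_rotvec(np.ravel(c['rvec'])).as_matrix();z=d[v,u]
    X=R.T@(np.array([(u-c['cx'])/c['fx']*z,(v-c['cy'])/c['fy']*z,z])-np.ravel(c['tvec']));print(u,v,X.round(4))
E
```

```text
rect [341.5 220.5] [37. 37.] ctr [ 0.4943 -0.0694] sides [0.0811 0.0816 0.0812 0.0809] ang -88.9
rect [269.4 263.7] [51.1 51. ] ctr [0.3977 0.086 ] sides [0.1102 0.1105 0.1108 0.1095] ang -60.2
rect [368.7 297.1] [52.  50.9] ctr [ 0.3303 -0.1305] sides [0.11   0.1108 0.1104 0.1096] ang -76.6
mark [ 0.53630347 -0.0655326   0.043     ]
disc ctr [ 0.49661938 -0.06652002  0.047     ]
tip [ 0.51635572 -0.05131539  0.071     ] blunt [ 0.48098407 -0.08018194  0.071     ]
325 203 [ 0.5322 -0.0326  0.0371]
341 218 [ 0.4983 -0.0663  0.0674]
350 220 [ 0.4953 -0.0874  0.0471]
336 230 [ 0.473  -0.0571  0.048 ]
300 195 [ 5.524e-01  2.370e-02 -2.000e-04]
```

```bash
cat >> h.py <<'E'
def pose(c,x0=312,y0=190,w=58,h=60,S=8):
    """timer face from brightness/blueness, disc from brownness, on the top view"""
    f=c['frame'][y0:y0+h,x0:x0+w].astype(np.float32)
    f=cv2.resize(cv2.GaussianBlur(f,(3,3),0.7),None,fx=S,fy=S,interpolation=cv2.INTER_CUBIC)
    U=lambda p:(x0+(p[0]+.5)/S-.5,y0+(p[1]+.5)/S-.5)
    g=f[:,:,1]
    m=(g>112).astype(np.uint8)
    k=max(cv2.findContours(m,cv2.RETR_EXTERNAL,cv2.CHAIN_APPROX_NONE)[0],key=cv2.contourArea)
    b=cv2.boxPoints(cv2.minAreaRect(cv2.convexHull(k)))
    P=np.array([ray(c,*U(p),.038)[:2] for p in b]);e=P[1]-P[0]
    a=np.degrees(np.arctan2(e[1],e[0]));a=(a+45)%90-45
    print('body',P.mean(0).round(4),np.linalg.norm(P-np.roll(P,1,0),axis=1).round(4),'ang',round(a,1))
    full=np.zeros_like(m);cv2.drawContours(full,[k],-1,1,-1)
    d=((f[:,:,0]-f[:,:,2]>4)&(full>0)).astype(np.uint8)
    d=cv2.morphologyEx(d,cv2.MORPH_OPEN,np.ones((25,25)))
    k2=max(cv2.findContours(d,cv2.RETR_EXTERNAL,cv2.CHAIN_APPROX_NONE)[0],key=cv2.contourArea)
    el=cv2.minEnclosingCircle(k2);ee=cv2.fitEllipse(cv2.convexHull(k2))
    print('disc',ray(c,*U(ee[0]),.046)[:2].round(4),'r',np.array(ee[1])/S/2)
    return P.mean(0)
E
python3 - <<'E'
from h import *
c=pickle.load(open('top0.pkl','rb'));pose(c)
s=pickle.load(open('scene0.pkl','rb'))
# scene corners of top face from the crop (x8)
def px(x,y): return 290+(x+.5)/8-.5,165+(y+.5)/8-.5
for p in((92,213),(240,372),(488,268),(335,122)):print(ray(s,*px(*p),.040)[:2].round(4))
print('mark',ray(s,*px(172,270),.043)[:2].round(4))
print('tip top',ray(s,*px(248,207),.071)[:2].round(4),'blunt',ray(s,*px(335,125),.071)[:2].round(4))
E
```

```text
body [ 0.4961 -0.0673] [0.0889 0.0891 0.089  0.0883] ang 2.4Traceback (most recent call last):
  File "<stdin>", line 2, in <module>
  File "h.py", line 38, in pose
    k2=max(cv2.findContours(d,cv2.RETR_EXTERNAL,cv2.CHAIN_APPROX_NONE)[0],key=cv2.contourArea)
ValueError: max() iterable argument is empty
```

```bash
python3 - <<'E'
from h import *
s=pickle.load(open('scene0.pkl','rb'))
def px(x,y): return 290+(x+.5)/8-.5,165+(y+.5)/8-.5
P=[]
for p in((92,213),(240,372),(488,268),(335,122)):P.append(ray(s,*px(*p),.040)[:2]);print(P[-1].round(4))
print(np.mean(P,0))
print('mark',ray(s,*px(172,270),.043)[:2].round(4))
print('tip top',ray(s,*px(248,207),.071)[:2].round(4),'blunt',ray(s,*px(335,122),.071)[:2].round(4))
R=Ro.from_rotvec([-0.8723,  1.3914,  0.8704]).as_matrix();print(R.round(3))
E
```

```text
[ 0.5442 -0.1025]
[ 0.5403 -0.0167]
[ 0.4554 -0.0224]
[ 0.459  -0.1065]
[ 0.49971285 -0.0619973 ]
mark [ 0.5376 -0.0634]
tip top [ 0.521  -0.0468] blunt [ 0.4796 -0.0699]
[[-0.001 -0.9    0.436]
 [-0.002  0.436  0.9  ]
 [-1.     0.    -0.002]]
```

The top view puts the timer at (0.496,-0.067) with 2.4° yaw, sides measuring 89 mm. The scene view agrees to about 5 mm. The bar points about 39°, so the knob is near 0.16. I'll hover above it with the jaws across the bar.

>>> step_arm:
  targets: [0.04, -0.476, -0.517, 115, 0, 0, 0, 0.04, -0.476, -0.517, 115, 0, 0, 0, 0.04, -0.476, -0.517, 115, 0, 0, 0, 0.04, -0.476, -0.517, 115, 0, 0, 0, 0.04, -0.476, -0.517, 115, 0, 0, 0, 0.04, -0.476, -0.517, 115, 0, 0, 0, 0.04, -0.476, -0.517, 115, 0, 0, 0, 0.04, -0.476, -0.517, 115, 0, 0, 0, 0.04, -0.476, -0.517, 115, 0, 0, 0, 0.04, -0.476, -0.517, 115, 0, 0, 0, 0.04, -0.476, -0.517, 115, 0, 0, 0, 0.04, -0.476, -0.517, 115, 0, 0, 0, 0.04, -0.476, -0.517, 115, 0, 0, 0, 0.04, -0.476, -0.517, 115, 0, 0, 0, 0.04, -0.476, -0.517, 115, 0, 0, 0, 0.04, -0.476, -0.517, 115, 0, 0, 0]
  squeeze: 45

```text
time: 2.1
tool_pos: [0.4972, -0.064, 0.2024]
tcp_rot: [0.691, 1.458, -0.691]
wrist_force: [-0.2, -0.1, 0.2]
width: 0.998
```

```bash
cat >> h.py <<'E'
def st(bot):
    s=bot.read_state();R=Ro.from_rotvec(s['tcp_rot']).as_matrix()
    print('t',round(float(s['time']),2),'p',np.round(s['tool_pos'],4),'jaw',np.degrees(np.arctan2(R[1,2],R[0,2])).round(2),'xax',R[:,0].round(3),'F',np.round(s['wrist_force'],2),'M',np.round(s['torque'],3),'w',round(float(s['width']),3),'q6',np.degrees(s['q'][5]).round(1),'tau6',np.round(s['joint_torque'][5],3))
    return s,R
E
python3 - <<'E'
from h import *
from workcell import bot
s,R=st(bot)
print((R.T@(np.array([.4965,-.0663,.1])-s['tool_pos'])).round(4))
for n in("scene","top"):
    c=bot.read_camera(n);pickle.dump(c,open(f'{n}1.pkl','wb'))
crop(pickle.load(open('scene1.pkl','rb')),250,80,180,150,4,'pics/cs1.png')
crop(pickle.load(open('top1.pkl','rb')),260,140,160,120,5,'pics/ct1.png')
E
```

```text
t 2.1 p [ 0.4972 -0.064   0.2024] jaw -50.71 xax [ 0.  0. -1.] F [-0.24 -0.1   0.2 ] M [ 0.026  0.029 -0.011] w 0.998 q6 40.5 tau6 0.001
[ 0.1024 -0.002   0.0013]
```

View pics/cs1.png

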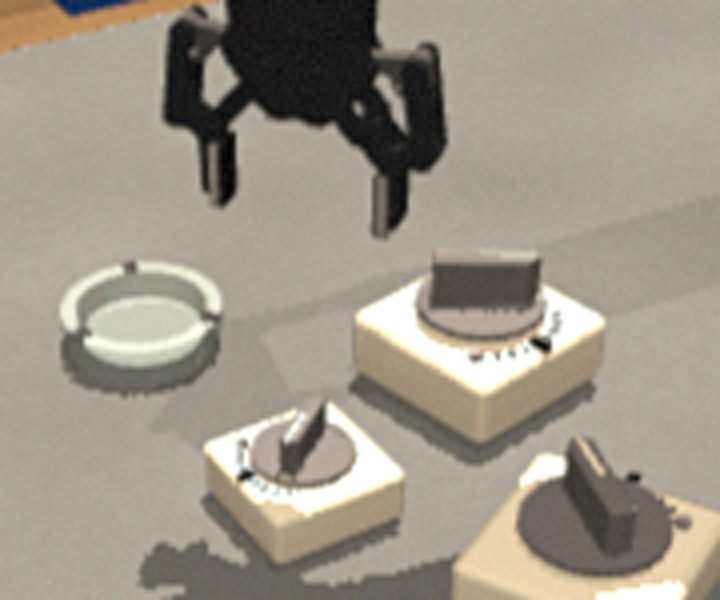

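The gripper is above the smallest timer, in crop at (300,470), with the fingers straddling the bar direction. Descending.

>>> step_arm:
  targets: [0.05, -0.002, 0.001, 0, 0, 0, 0, 0.1, -0.002, 0.001, 0, 0, 0, 0, 0.115, -0.002, 0.001, 0, 0, 0, 0, 0.13, -0.002, 0.001, 0, 0, 0, 0, 0.139, -0.002, 0.001, 0, 0, 0, 0, 0.139, -0.002, 0.001, 0, 0, 0, 0]

```text
time: 2.95
tool_pos: [0.4968, -0.0673, 0.0637]
tcp_rot: [0.693, 1.457, -0.692]
wrist_force: [-0.6, -0.2, 0.3]
width: 1.003
```

```bash
python3 - <<'E'
from h import *
from workcell import bot
s,R=st(bot)
for n in("scene","top"):
    c=bot.read_camera(n);pickle.dump(c,open(f'{n}2.pkl','wb'))
a=pickle.load(open('scene2.pkl','rb'));b=pickle.load(open('top2.pkl','rb'))
crop(a,280,130,100,100,6,'pics/cs2.png')
crop(b,290,160,100,100,6,'pics/ct2.png')
cv2.imwrite('pics/b2.png',cv2.resize(np.hstack([cv2.imread('pics/cs2.png'),cv2.imread('pics/ct2.png')]),(800,400)))
E
```

```text
t 2.95 p [ 0.4968 -0.0673  0.0637] jaw -50.83 xax [ 0.001 -0.    -1.   ] F [-0.57 -0.23  0.26] M [ 0.013  0.009 -0.046] w 1.003 q6 40.3 tau6 0.0
```

View pics/b2.png

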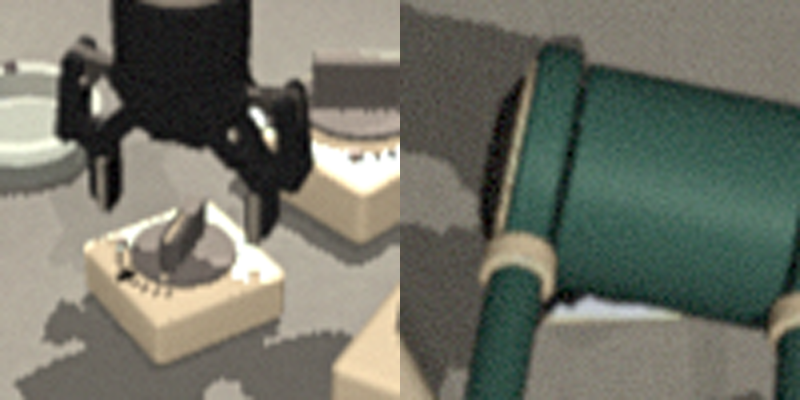

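The open fingers straddle the bar evenly, with the tips clear of the disc. Closing now.

>>> step_arm:
  targets: [0, 0, 0, 0, 0, 0, 255, 0, 0, 0, 0, 0, 0, 255, 0, 0, 0, 0, 0, 0, 255, 0, 0, 0, 0, 0, 0, 255, 0, 0, 0, 0, 0, 0, 255, 0, 0, 0, 0, 0, 0, 255, 0, 0, 0, 0, 0, 0, 255, 0, 0, 0, 0, 0, 0, 255]
  squeeze: 45

```text
time: 4.05
tool_pos: [0.4965, -0.0674, 0.0634]
tcp_rot: [0.692, 1.457, -0.693]
wrist_force: [-0.5, -1.3, 1.0]
width: 0.131
```

```bash
cat > look.py <<'E'
import sys
from h import *
from workcell import bot
s,R=st(bot)
if len(sys.argv)>1:
    n=sys.argv[1];a=bot.read_camera('scene');pickle.dump(a,open(f'scene{n}.pkl','wb'))
    crop(a,280,140,90,80,8,f'pics/cs{n}.png')
E
python3 look.py 3
```

```text
t 4.05 p [ 0.4965 -0.0674  0.0634] jaw -50.83 xax [ 0. -0. -1.] F [-0.45 -1.26  1.04] M [-0.24  -0.009 -0.002] w 0.131 q6 40.3 tau6 0.013
```

View pics/cs3.png

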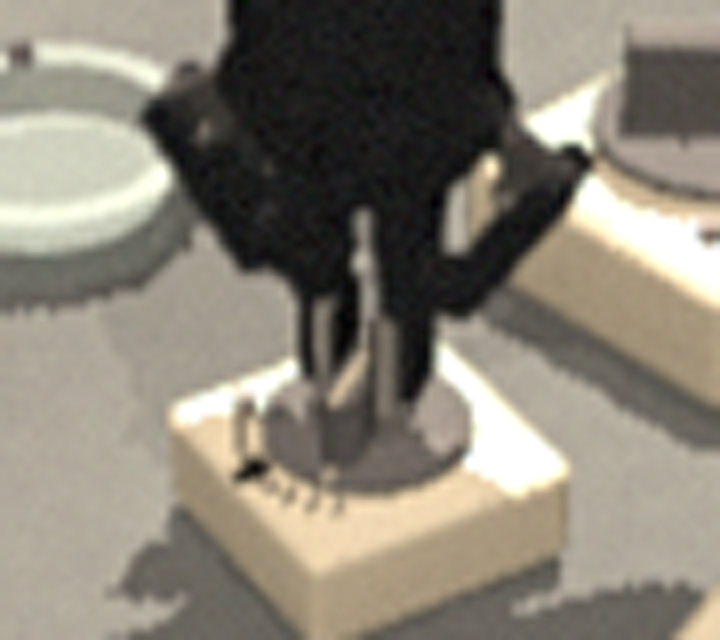

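The bar is gripped, with an opening of about 11 mm. Pressing down in small steps.

>>> step_arm:
  targets: [0.001, 0, 0, 0, 0, 0, 255, 0.001, 0, 0, 0, 0, 0, 255]

```text
time: 4.35
tool_pos: [0.4966, -0.0674, 0.0633]
tcp_rot: [0.692, 1.457, -0.693]
wrist_force: [-2.9, -0.7, 8.3]
width: 0.129
```

>>> step_arm:
  targets: [0.001, 0, 0, 0, 0, 0, 255, 0.001, 0, 0, 0, 0, 0, 255]

```text
time: 4.6
tool_pos: [0.4967, -0.0675, 0.0632]
tcp_rot: [0.692, 1.457, -0.693]
wrist_force: [-5.3, -2.2, 15.9]
width: 0.128
```

>>> step_arm:
  targets: [0, -0.0006, -0.0002, 0, 0, 0, 255, 0, -0.0006, -0.0002, 0, 0, 0, 255]

```text
time: 4.85
tool_pos: [0.4966, -0.0675, 0.0632]
tcp_rot: [0.693, 1.456, -0.692]
wrist_force: [-3.5, 0.8, 13.0]
width: 0.123
```

```bash
python3 look.py
```

```text
t 4.85 p [ 0.4966 -0.0675  0.0632] jaw -50.83 xax [ 0.001 -0.    -1.   ] F [-3.48  0.79 13.05] M [0.084 0.755 0.03 ] w 0.123 q6 40.2 tau6 0.015
```

>>> step_arm:
  targets: [0, 0, 0, 3, 0, 0, 255, 0, 0, 0, 6, 0, 0, 255, 0, 0, 0, 9, 0, 0, 255, 0, 0, 0, 12, 0, 0, 255, 0, 0, 0, 15, 0, 0, 255]

```text
time: 5.48
tool_pos: [0.4966, -0.0674, 0.0632]
tcp_rot: [0.894, 1.378, -0.893]
wrist_force: [-4.0, -0.3, 14.2]
width: 0.125
```

```bash
python3 look.py 4
```

```text
t 5.47 p [ 0.4966 -0.0674  0.0632] jaw -65.9 xax [ 0.001 -0.    -1.   ] F [-3.97 -0.34 14.15] M [0.018 0.728 0.147] w 0.125 q6 55.3 tau6 -0.254
```

View pics/cs4.png

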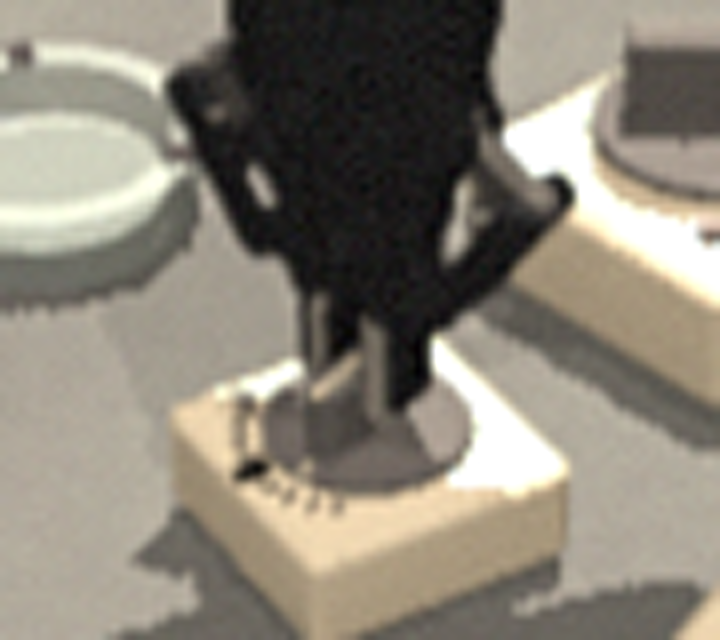

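The body hasn't moved (corner 320,570 and mark 250,470 as before), and the knob turns with the reaction torque near its friction value. Carrying on clockwise.

>>> step_arm:
  targets: [0, 0, 0, 3, 0, 0, 255, 0, 0, 0, 6, 0, 0, 255, 0, 0, 0, 9, 0, 0, 255, 0, 0, 0, 12, 0, 0, 255, 0, 0, 0, 15, 0, 0, 255, 0, 0, 0, 18, 0, 0, 255, 0, 0, 0, 21, 0, 0, 255, 0, 0, 0, 24, 0, 0, 255, 0, 0, 0, 27, 0, 0, 255, 0, 0, 0, 30, 0, 0, 255]

```text
time: 6.78
tool_pos: [0.4966, -0.0673, 0.0632]
tcp_rot: [1.285, 1.158, -1.284]
wrist_force: [-2.8, 0.5, 14.7]
width: 0.125
```

```bash
python3 look.py
```

```text
t 6.78 p [ 0.4966 -0.0673  0.0632] jaw -95.91 xax [ 0.001  0.    -1.   ] F [-2.84  0.51 14.73] M [0.115 0.671 0.175] w 0.125 q6 85.3 tau6 -0.254
```

>>> step_arm:
  targets: [0, 0, 0, 3, 0, 0, 255, 0, 0, 0, 6, 0, 0, 255, 0, 0, 0, 9, 0, 0, 255, 0, 0, 0, 12, 0, 0, 255, 0, 0, 0, 15, 0, 0, 255, 0, 0, 0, 18, 0, 0, 255, 0, 0, 0, 21, 0, 0, 255, 0, 0, 0, 24, 0, 0, 255, 0, 0, 0, 26, 0, 0, 255, 0, 0, 0, 26, 0, 0, 255]

```text
time: 8.02
tool_pos: [0.4967, -0.0672, 0.0632]
tcp_rot: [1.607, 0.893, -1.604]
wrist_force: [-4.1, 0.3, 13.9]
width: 0.125
```

```bash
python3 look.py 5
```

```text
t 8.03 p [ 0.4967 -0.0672  0.0632] jaw -121.83 xax [ 0.001  0.    -1.   ] F [-4.11  0.3  13.88] M [0.157 0.617 0.066] w 0.125 q6 111.2 tau6 0.182
```

View pics/cs5.png

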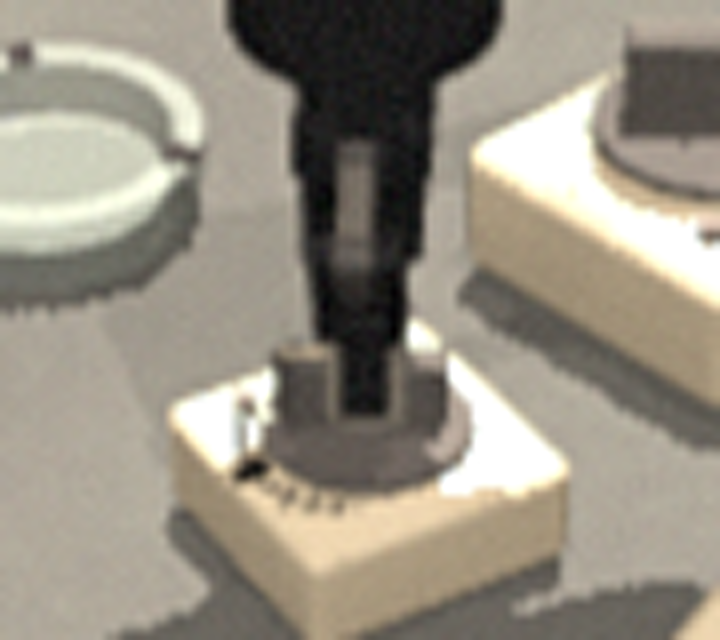

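Still in place. Approaching the stop, expected near jaw −133°, in small increments.

>>> step_arm:
  targets: [0.0003, 0, 0, 2, 0, 0, 255, 0.0003, 0, 0, 4, 0, 0, 255, 0.0003, 0, 0, 6, 0, 0, 255]

```text
time: 8.45
tool_pos: [0.4967, -0.0672, 0.0632]
tcp_rot: [1.678, 0.82, -1.676]
wrist_force: [-4.9, 0.8, 15.7]
width: 0.126
```

```bash
python3 look.py
```

```text
t 8.45 p [ 0.4967 -0.0672  0.0632] jaw -127.87 xax [ 0.001  0.    -1.   ] F [-4.92  0.82 15.68] M [0.206 0.8   0.149] w 0.126 q6 117.3 tau6 -0.11
```

>>> step_arm:
  targets: [0, 0, 0, 1.5, 0, 0, 255, 0, 0, 0, 3, 0, 0, 255]

```text
time: 8.7
tool_pos: [0.4967, -0.0672, 0.0632]
tcp_rot: [1.713, 0.783, -1.711]
wrist_force: [-5.6, 0.7, 15.9]
width: 0.123
```

```bash
python3 look.py
```

```text
t 8.7 p [ 0.4967 -0.0672  0.0632] jaw -130.86 xax [ 0.001  0.    -1.   ] F [-5.58  0.74 15.95] M [0.191 0.81  0.178] w 0.123 q6 120.3 tau6 -0.037
```

>>> step_arm:
  targets: [0, 0, 0, 1, 0, 0, 255, 0, 0, 0, 2, 0, 0, 255]

```text
time: 8.95
tool_pos: [0.4967, -0.0672, 0.0632]
tcp_rot: [1.736, 0.757, -1.734]
wrist_force: [-4.7, 1.7, 15.9]
width: 0.123
```

```bash
python3 look.py
```

```text
t 8.95 p [ 0.4967 -0.0672  0.0632] jaw -132.84 xax [ 0.001  0.    -1.   ] F [-4.69  1.71 15.87] M [0.257 0.776 0.199] w 0.123 q6 122.2 tau6 0.035
```

>>> step_arm:
  targets: [0, 0, 0, 1, 0, 0, 255]

```text
time: 9.07
tool_pos: [0.4968, -0.0672, 0.0632]
tcp_rot: [1.748, 0.744, -1.745]
wrist_force: [-5.2, 1.4, 15.0]
width: 0.125
```

```bash
python3 look.py
```

```text
t 9.07 p [ 0.4968 -0.0672  0.0632] jaw -133.84 xax [ 0.001  0.    -1.   ] F [-5.16  1.44 15.02] M [0.193 0.802 0.134] w 0.125 q6 123.2 tau6 0.035
```

>>> step_arm:
  targets: [0, 0, 0, 1, 0, 0, 255]

```text
time: 9.2
tool_pos: [0.4968, -0.0672, 0.0632]
tcp_rot: [1.759, 0.731, -1.756]
wrist_force: [-3.3, 1.8, 15.0]
width: 0.126
```

```bash
python3 look.py 6
```

```text
t 9.2 p [ 0.4968 -0.0672  0.0632] jaw -134.82 xax [ 0.002  0.    -1.   ] F [-3.34  1.82 15.  ] M [0.25  0.636 0.346] w 0.126 q6 124.2 tau6 0.22
```

View pics/cs6.png

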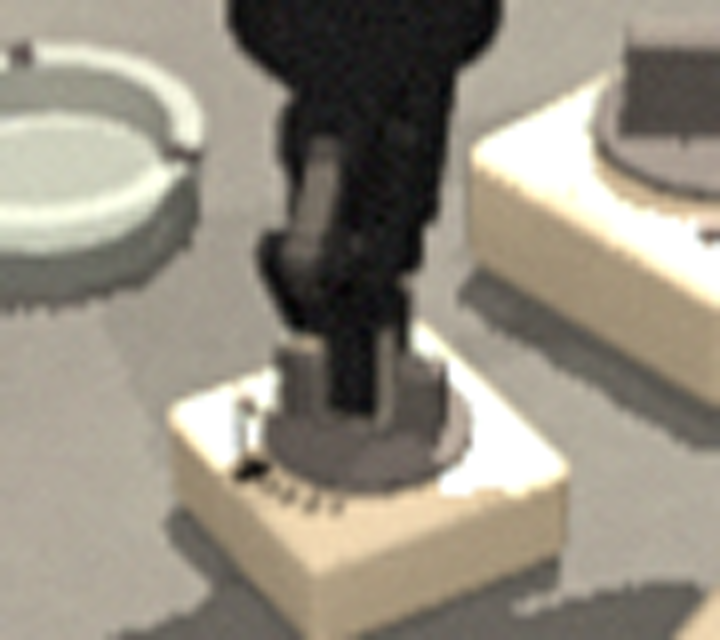

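Torque jumped at about −134.8°, which fits the end stop. I'll compare the bar before and after to rule out the pads slipping round it.

```bash
python3 - <<'E'
from h import *
a=[]
for n in(5,6):
    c=pickle.load(open(f'scene{n}.pkl','rb'));crop(c,305,175,45,32,17,'pics/t.png');a.append(cv2.imread('pics/t.png')[:,:400*2])
im=np.vstack(a);cv2.imwrite('pics/cmp6.png',cv2.resize(im,None,fx=.54,fy=.54))
E
```

```text
(no output)
```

View pics/cmp6.png

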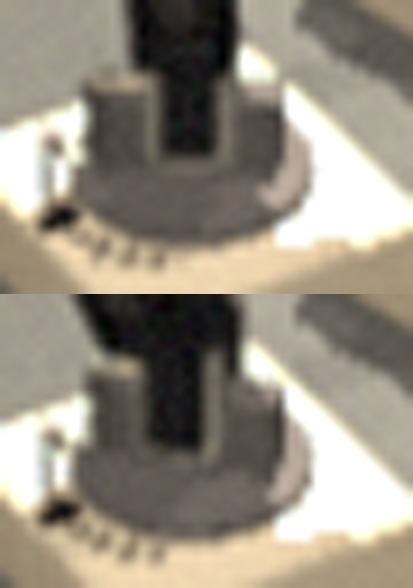

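>>> step_arm:
  targets: [0.0003, 0, 0, 0, 0, 0, 255, 0.0003, 0, 0, 0.7, 0, 0, 255, 0.0003, 0, 0, 0.7, 0, 0, 255]

```text
time: 9.62
tool_pos: [0.497, -0.0672, 0.0632]
tcp_rot: [1.767, 0.722, -1.764]
wrist_force: [-5.4, 1.2, 16.7]
width: 0.128
```

```bash
python3 look.py
```

```text
t 9.62 p [ 0.497  -0.0672  0.0632] jaw -135.49 xax [ 0.002  0.    -1.   ] F [-5.41  1.18 16.74] M [0.187 0.785 0.329] w 0.128 q6 124.9 tau6 0.347
```

Torque is holding at 0.33 N m against 0.18 while moving, so the knob is on the end stop. Now turning back about 48°, which is the 45.8° needed plus windup, while watching the press.

>>> step_arm:
  targets: [0, 0, 0, -2, 0, 0, 255, 0, 0, 0, -5, 0, 0, 255, 0, 0, 0, -8, 0, 0, 255, 0, 0, 0, -11, 0, 0, 255, 0, 0, 0, -14, 0, 0, 255, 0, 0, 0, -17, 0, 0, 255, 0, 0, 0, -20, 0, 0, 255]

```text
time: 10.5
tool_pos: [0.4969, -0.0673, 0.0632]
tcp_rot: [1.53, 0.964, -1.527]
wrist_force: [-4.6, -0.2, 17.8]
width: 0.126
```

```bash
python3 look.py
```

```text
t 10.5 p [ 0.4969 -0.0673  0.0632] jaw -115.48 xax [ 0.002  0.    -1.   ] F [-4.62 -0.19 17.75] M [ 0.151  0.879 -0.157] w 0.126 q6 104.9 tau6 0.253
```

>>> step_arm:
  targets: [0, 0, 0, -3, 0, 0, 255, 0, 0, 0, -6, 0, 0, 255, 0, 0, 0, -9, 0, 0, 255, 0, 0, 0, -12, 0, 0, 255, 0, 0, 0, -15, 0, 0, 255, 0, 0, 0, -18, 0, 0, 255, 0, 0, 0, -21, 0, 0, 255, 0, 0, 0, -24, 0, 0, 255, 0, 0, 0, -26, 0, 0, 255]

```text
time: 11.62
tool_pos: [0.4969, -0.0674, 0.0632]
tcp_rot: [1.204, 1.212, -1.201]
wrist_force: [-4.4, 0.9, 16.5]
width: 0.127
```

```bash
python3 look.py 7
```

```text
t 11.62 p [ 0.4969 -0.0674  0.0632] jaw -89.5 xax [ 0.002  0.    -1.   ] F [-4.35  0.93 16.52] M [ 0.108  0.865 -0.177] w 0.127 q6 78.9 tau6 0.065
```

View pics/cs7.png

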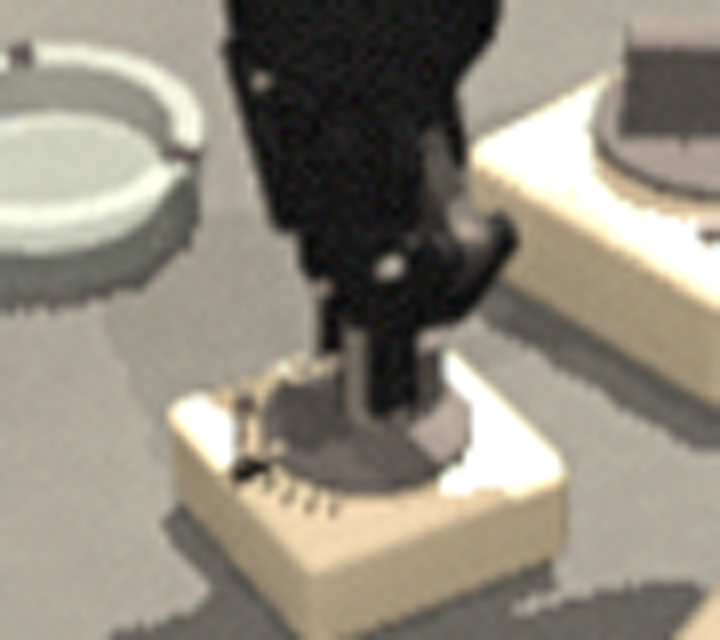

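The body is still in place, with the corner at about (318,573). Turning the last 2°, then easing off the press and opening.

>>> step_arm:
  targets: [0, 0, 0, -1, 0, 0, 255, 0, 0, 0, -2, 0, 0, 255, 0, 0, 0, -2, 0, 0, 255, -0.001, 0, 0, -2, 0, 0, 255, -0.0022, 0, 0, -2, 0, 0, 255, -0.0022, 0, 0, -2, 0, 0, 255]

```text
time: 12.42
tool_pos: [0.4966, -0.0673, 0.0634]
tcp_rot: [1.178, 1.228, -1.176]
wrist_force: [1.7, -0.2, 4.3]
width: 0.129
```

```bash
python3 look.py
```

```text
t 12.43 p [ 0.4966 -0.0673  0.0634] jaw -87.54 xax [ 0.002  0.    -1.   ] F [ 1.65 -0.19  4.29] M [ 0.068 -0.185 -0.001] w 0.129 q6 76.9 tau6 -0.027
```

>>> step_arm:
  targets: [0, 0, 0, 0, 0, 0, 0, 0, 0, 0, 0, 0, 0, 0, 0, 0, 0, 0, 0, 0, 0, 0, 0, 0, 0, 0, 0, 0, 0, 0, 0, 0, 0, 0, 0, 0, 0, 0, 0, 0, 0, 0, 0, 0, 0, 0, 0, 0, 0]

```text
time: 13.3
tool_pos: [0.4958, -0.0675, 0.0629]
tcp_rot: [1.177, 1.229, -1.177]
wrist_force: [-0.5, -0.8, 0.3]
width: 0.998
```

>>> step_arm:
  targets: [-0.03, 0, 0, 0, 0, 0, 0, -0.08, 0, 0, 0, 0, 0, 0, -0.14, 0, 0, 0, 0, 0, 0, -0.14, 0, 0, 0, 0, 0, 0]

```text
time: 13.8
tool_pos: [0.5, -0.0682, 0.2094]
tcp_rot: [1.181, 1.219, -1.17]
wrist_force: [0.4, 0.2, 0.2]
width: 1.003
```

```bash
python3 look.py 8; python3 - <<'E'
from h import *
from workcell import bot
c=bot.read_camera('top');pickle.dump(c,open('top8.pkl','wb'))
crop(c,260,140,160,120,5,'pics/ct8.png')
E
```

```text
t 13.8 p [ 0.5    -0.0682  0.2094] jaw -87.53 xax [ 0.012 -0.002 -1.   ] F [0.42 0.18 0.16] M [ 0.014 -0.055 -0.022] w 1.003 q6 76.9 tau6 -0.0
```

View pics/cs8.png

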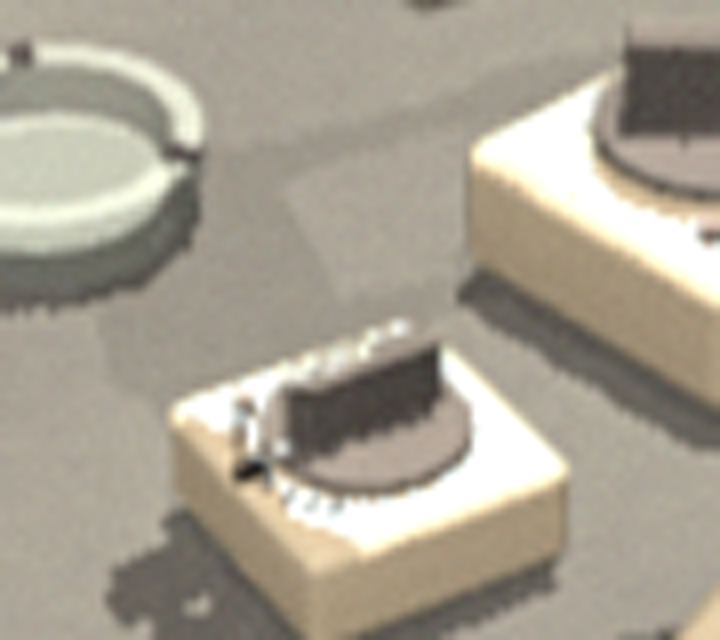

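View pics/ct8.png

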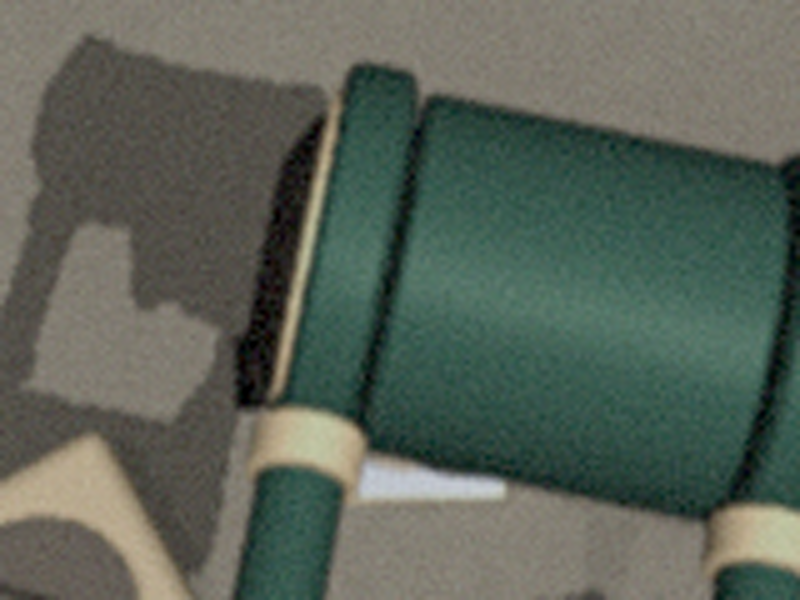

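>>> step_arm:
  targets: [-0.04, 0, -0.06, 0, 0, 0, 0, -0.04, 0, -0.12, 0, 0, 0, 0, -0.04, 0, -0.18, 0, 0, 0, 0, -0.04, 0, -0.24, 0, 0, 0, 0, -0.04, 0, -0.3, 0, 0, 0, 0, -0.04, 0, -0.36, 0, 0, 0, 0, -0.04, 0, -0.4, 0, 0, 0, 0, -0.04, 0, -0.4, 0, 0, 0, 0, -0.04, 0, -0.4, 0, 0, 0, 0]

```text
time: 15.02
tool_pos: [0.4776, 0.3312, 0.2407]
tcp_rot: [1.174, 1.23, -1.18]
wrist_force: [0.6, -0.9, -0.7]
width: 1.001
```

```bash
python3 look.py 9; python3 - <<'E'
from h import *
from workcell import bot
c=bot.read_camera('top');pickle.dump(c,open('top9.pkl','wb'))
crop(c,310,190,64,60,9,'pics/ct9.png');cv2.imwrite('pics/top9.png',c['frame'][:,:,::-1])
try: pose(c)
except ValueError: pass
E
```

```text
t 15.03 p [0.4776 0.3312 0.2407] jaw -87.5 xax [-0.003 -0.003 -1.   ] F [ 0.6  -0.85 -0.72] M [ 0.029 -0.026  0.017] w 1.001 q6 119.8 tau6 0.004
body [ 0.4964 -0.0674] [0.0894 0.0899 0.0895 0.0892] ang 2.2
disc [ 0.4968 -0.0658] r [14.24658966 14.83373642]
```

View pics/ct9.png

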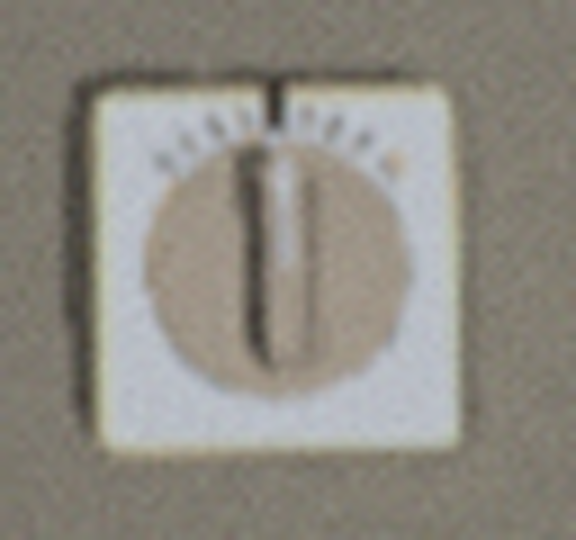

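View pics/top9.png

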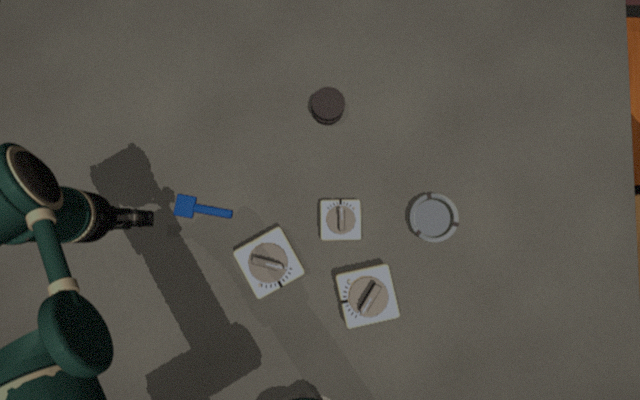

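The pointer (crop 285,150) sits just below the mark (crop 275,105), and the body hasn't moved. Measuring the remaining angle.

```bash
python3 - <<'E'
from h import *
from scipy.ndimage import gaussian_filter
for n in(0,9):
    c=pickle.load(open(f'top{n}.pkl','rb'));x0,y0,S=310,190,9
    if n==0: pts=[(222,178),(342,330)]
    f=c['frame'][y0:y0+60,x0:x0+64].astype(np.float32)
    B=cv2.resize(f,None,fx=S,fy=S,interpolation=cv2.INTER_CUBIC);b=gaussian_filter(B[:,:,2],5)
    yy,xx=np.mgrid[:b.shape[0],:b.shape[1]]
    m=(b>122)&(np.hypot(xx-283,yy-262)<118)   # white line within the disc
    k,l,st_,ct=cv2.connectedComponentsWithStats(m.astype(np.uint8))
    i=1+np.argmax(st_[1:,4]);q=np.argwhere(l==i)[:,::-1]
    P=np.array([ray(c,x0+(p[0]+.5)/S-.5,y0+(p[1]+.5)/S-.5,.070)[:2] for p in q[::7]])
    u=np.linalg.svd(P-P.mean(0))[2][0];u*=np.sign(u[0])
    dk=(b<75)&(yy<130)&(yy>88)&(abs(xx-275)<25);w=np.argwhere(dk)[:,::-1].mean(0) if dk.any() else None
    mk=ray(c,x0+(w[0]+.5)/S-.5,y0+(w[1]+.5)/S-.5,.043)[:2] if w is not None else None
    print(n,'line dir',np.degrees(np.arctan2(u[1],u[0])).round(1),'ctr',P.mean(0).round(4),st_[i],'mark',w,mk)
    if mk is not None:
        for o in((.4964,-.0674),(.4968,-.0662)):print('mark dir',np.degrees(np.arctan2(*(mk-o)[::-1])).round(1), 'line-centre dir',np.degrees(np.arctan2(*(P.mean(0)-o)[::-1])).round(1))
E
```

```text
0 line dir 39.7 ctr [ 0.5064 -0.059 ] [228 187  52  66 834] mark [272.91993721 104.09105181] [ 0.53651586 -0.06502165]
mark dir 3.4 line-centre dir 40.2
mark dir 1.7 line-centre dir 37.1
9 line dir 3.0 ctr [ 0.5103 -0.0664] [ 273  159   21  104 1334] mark [273.93110236 102.56299213] [ 0.53689505 -0.06526352]
mark dir 3.0 line-centre dir 4.1
mark dir 1.3 line-centre dir -0.9
```

```bash
python3 -c "
from workcell import bot
print(bot.finish_job())"
```

```text
the job is handed in; nothing more can be done
None
```

I wound the smallest of the three timers clockwise to its end stop, turned it back to the long thick mark, and let go. I handed the job in at about 15 s with the robot clear of everything; no verdict was reported.

- **Press:** I gripped the knob's bar and pressed with about 13–18 N while turning. The readings were taken between moves.
- **End stop:** The turning torque rose from about 0.18 to 0.33 N m and stayed there, near the angle where the stop was expected. The stop was judged from that torque and angle; a before-and-after picture check for the pads slipping on the bar was not conclusive.
- **Pointer:** In the last top view its white line points at 3.0°. The body's yaw is 2.2°, and the direction of the mark came out between 1.3° and 3.0°, depending on which centre I used. The pointer is therefore on the mark to within about 1–2°.
- **Timer:** It moved less than 1 mm and turned less than 1°.
- **Other things:** The tins, ashtray, scraper and the two larger timers look the same as at the start.
- **Disagreement:** The two cameras differed by about 5 mm on the timer's position at the start. I used the top view, and the grip closed centred on the bar.

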